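Feeler under the presser foot

TASK

The patching machine's presser bar is going to be reset: first swing the cover on the left end of its head wide open by the pull, square to the head or farther, so that I can reach the clamp screw inside. Then pick up the black-handled thickness gauge and slide its blade gently from the front, straight and flat on the needle plate, under the sprung presser foot until the whole sole rides on it and it drags snugly, the tip just showing past the back end of the foot. Stop there and finish while still holding the gauge at that depth, blade nipped between foot and plate and cover open, and leave the other things on the bench alone.

Things in the scene. Friction and masses are not known exactly. Their poses are not given: they have to be found in the camera images.
- machine: Patching machine, fixed to the bench, at another place and yaw each time. Origin on the bench under the middle of the foot; x away from the operator, y to the head's left end, z up. Head: x -36 to 36 mm, y -50 to 58, z 204 to 332. Upper arm, pillar and handwheel (to z 410 mm) lie at y below -45; base plate 22 mm high, x -75 to 75, y -380 to -20. Free space before and left of the head.
- needle_plate: Steel needle plate, 34 x 44 mm, on the free arm (round, 52 mm thick, along the machine's y). Origin in the middle of its top face, 140 mm above the bench, under the middle of the foot; the machine's axes: x is the way the blade slides in. From x = -17 to -28 mm its front edge slopes down 4.5 mm as a lead-in. Oiled steel, friction about 0.2. The head's underside is 64 mm above it.
- foot: Steel presser foot; origin in the middle of its sole's underside, the machine's axes. Sole 30 mm long (x -15 to 15 mm), 12 mm wide; the toe before it turns up 30 degrees to 8 mm above the sole, so a blade pushed in along the plate lifts the foot. It starts down on the plate and slides up at most 12 mm against a spring (4 N plus 0.4 N/mm, no catch); 3 mm up when on the blade.
- cover (a joint): Angle of the face cover, rad: 0 shut, 1.57 square to the head, at most 2.0; starts shut or slightly ajar. Upright panel 70 mm wide, 124 mm high over the left (+y) end of the head, hinged upright at its rear (+x) edge: the front edge swings out left and on to the rear, clockwise seen from above. Turns stiffly (0.05 N m) and stays where left.
- cover_handle (a point): Grip point on the cover's pull, an upright round steel bar 10 mm thick, 64 mm long, its axis 30 mm off the panel. The point is on the bar's axis, 19 mm below its top end, 32 mm below the head's top, 300 mm above the bench. Axes turn with the cover: at 0 the machine's; y out of the panel, z up. On these axes it lies at x -60, y +34 mm from the hinge line.
- cover_hinge (a point): Point on the cover's vertical hinge line: x 36 mm, y 54 mm on the machine's axes, 267 mm above the bench.
- gauge: Thickness gauge lying on the bench, blade flat: black handle 70 mm long (x), 16 mm wide (y), 28 mm high (z) with a straight steel blade 14 mm wide and 3 mm thick, its underside flush with the handle's underside, from the +x end of the handle (x = 35 mm) to the tip at x = 145 mm. Origin in the middle of the handle's underside; z up. About 0.12 kg, blade side a little heavy.
- gauge_tip (a point): Middle of the blade's tip end, on its underside, 145 mm along +x from the gauge's origin; same axes as the gauge.
- screwdriver: Bystander, leave alone: screwdriver lying on the bench; origin at its underside.
- brush: Bystander, leave alone: shoe brush lying on the bench; origin at its underside.
- polish_tin: Bystander, leave alone: flat round polish tin, 72 mm across, 24 mm high; origin at its underside.
- tape_roll: Bystander, leave alone: roll of clear tape lying flat, 90 mm across, 24 mm high; origin at its underside.
- cement_jar: Bystander, leave alone: amber glass jar with black lid, 64 mm across, 85 mm high; origin at its underside.
- heel_block: Bystander, leave alone: layered shoe heel block, 62 x 56 x 28 mm; origin at its underside.
- thread_cone: Bystander, leave alone: grey cone of thread, 60 mm across, 100 mm high; origin at its underside.
Things that resemble listed ones, but are neither listed nor needed, are in the scene too. There is more than one size of the gauge; the job needs the smaller.

How it is judged (in metres and radians):
On the way, in this order (a step that is already met when the one before it is completed fails the run):
1. the face cover is swung wide open (past 77 degrees) (value of joint cover above 1.35 rad), for 0.2 s.
2. the gauge is held clear of the bench, cover still open (value of joint cover above 1.35 rad and contact force between the fingers and gauge above 2 N and height (world z) of gauge above 0.06 m), for 0.2 s.
At the end, for the whole second after the job is handed in: Cover over 77 degrees open; gauge held still in the gripper, blade flat (7 deg), in line with the foot (8 deg, 6 mm), pressed between foot (over 1.5 N) and plate (over 0.5 N), foot lifted 1.8 to 5 mm, slid in from the front, tip 4 mm short of to 15 mm past the back end of the sole (value of joint cover above 1.35 rad and contact force between the fingers and gauge above 2 N and x of gauge in the frame of needle_plate below -0.1 m and x of gauge_tip in the frame of needle_plate between 0.011 and 0.03 m and y of gauge_tip in the frame of needle_plate between -0.006 and 0.006 m and angle between the x axis of gauge and the x axis of needle_plate, either way round below 0.14 rad and angle between gauge's own z axis and vertical below 0.12 rad and z of foot in the frame of needle_plate between 0.0018 and 0.005 m and contact force between gauge and foot above 1.5 N and contact force between gauge and needle_plate above 0.5 N and height (world z) of gauge above 0.11 m and linear speed of gauge below 0.015 m/s); the arm keeps its last pose, push and grip.
It fails at once if the blade is rammed against the foot or needle plate (over 30 N) (contact force between gauge and foot above 30 N or contact force between gauge and needle_plate above 30 N).
It fails at once if the foot is jacked up more than 9 mm (z of foot in the frame of needle_plate above 0.009 m).
It fails at once if a bystander is shifted more than 30 mm (distance of any of screwdriver, brush, polish_tin, tape_roll, cement_jar, heel_block, thread_cone from where it was at the start of the episode above 0.03 m).
It also fails if it takes over 72 s, if anything falls off the work surface, if the arm or the gripper's body presses on something with over 40 N, if the wrist force passes 120 N, or if a joint passes its speed limit or range.

ROBOT

A 6-joint arm with a two-finger parallel gripper is mounted at the origin on the work surface. World frame = base frame: x ahead of the robot, y to its left, z up, the work surface at z = 0. Lengths are in mm, angles in rad, forces in N, time in s.
With the tool pointing down it reaches from about 350 to 975 mm from the base axis. Payload 7.1 kg.
Tool frame: the origin (TCP) lies midway between the tips of the shut fingers; the grasp point (between the pads) lies ctrl.tcp_to_grasp behind it (ctrl.tcp_to_grasp is the distance from the TCP to the grasp point, in mm); z points along the fingers, y is the direction in which the jaws open and shut (so a half turn about z gives the same grasp; the last joint's range is limited). The gripper opens to 88 mm and grips with 3 to 60 N. Pads are 20 mm wide; open, the fingers measure 115 mm over their backs; the gripper's body (75 mm by 178 mm) begins 61 mm behind the grasp point.
Start: joints at [1.323, 0.423, 1.63, -0, 1.089, -0.019], TCP at [141.724, 608.703, 222.675] pointing down, gripper open.
Joint ranges: [-3, 3], [-0.9, 2.11], [0.09, 2.58], [-1.31, 4.45], [0.11, 2.69], [-2.54, 2.54]. Speed limits (rad/s): [2.39, 2.39, 3.01, 3.14, 3.14, 3.14].

INTERFACE

Orientations are given as a rotation vector (axis times angle).
In Python, from workcell import ctrl gives the robot as it stands.
- The arm moves only by the tool play_rows, never from a script. Its argument "increments" is text: rows parted by semicolons, each of 5 numbers parted by spaces: the opening, from 0 (shut) to 1 (fully open), then the shift along the world's x, y, z in m, then the turn about the world's z in degrees. A call has 1 to 20 rows; each row shifts and turns the commanded pose from where the row before left it; what a row does not reach is not made up. A row lasts 1/10 s, in which the tool goes at most 50 mm and 8.59 degrees, less where a joint would pass 70% of its speed; a pose out of reach is approached as far as the arm can. A call is refused whole if a number of a shift passes 0.05 or a number of a turn 8.59, either way. A call with a gripper value outside its range is refused whole. The fingers move at their own pace and stop on an object; the grip force is fixed at half the most. Time passes only in rows, so rows that do not move let the fingers close. It gives the time, the measured TCP pose, the force and the opening at its end, in the units of the state.
- ctrl.get_obs(): the state, without advancing time (a new reading comes with each control period).
- ctrl.get_image(name): name is "scene" or "top"; returns a dict with "img" (400x640x3 uint8, red, green, blue), "range_z" (400x640 float32, mm along the optical axis (not along the pixel's ray), 0 where there is no reading), "vertical_fov" (degrees; the focal length in pixels is half the picture's height over the tangent of half this angle, whatever the lens; pixels are square), "cx", "cy" (the principal point, pixels), "origin" and "attitude" of the camera in the world. Camera axes: x right, y down, z forward; pixel columns grow to the right and rows downward; lengths in mm; the calibration is good to about 2 mm. A picture is of the moment at which its call begins.
- ctrl.close_job(): hands the job in, once; it reports no verdict.
The state is a dict: "t": time; "qpos": joint angles; "qvel": joint speeds; "joint_torque": joint torques, N m; "ee_pos": TCP position; "orientation": TCP orientation; "ft_force": force on the tool from outside, world axes, zero at the start; "moment": the same for the moment, N m; "width": finger opening in mm.
Only numpy, scipy, OpenCV 4.12 (cv2) and the standard library are available. Lean on these libraries where they do the work, as an engineer would, in place of code of your own. Each camera call takes 0.05 s, during which the arm holds its last target. There are 200 camera calls.

## Working session

There is one attempt and no reset: what is moved stays moved. The work goes in short steps, Python scripts to look and compute and a tool call to move; the robot and the scene stay as the last step left them, time stands still between calls to the robot, and variables do not carry over. Pictures are saved under pics/ and viewed, on a budget of 10 in all, crops included, one or two more only if the job needs it, and the job is handed in when it is done.

Besides the shell and the picture viewer there is one more tool, called after "Request:" by a JSON object that holds its "name" and its "arguments". play_rows: Moves the arm, as the interface text tells. Its arguments: {"type":"object","properties":{"increments":{"type":"string"}},"required":["increments"]}

```bash
mkdir -p pics
cat > h.py <<'E'
import numpy as np, cv2
from scipy.spatial.transform import Rotation as R
from workcell import ctrl
def grab(n):
    d=ctrl.get_image(n); np.savez('%s.npz'%n,**d); return d
def load(n): return dict(np.load('%s.npz'%n))
def cam(d):
    f=200/np.tan(np.radians(float(d['vertical_fov']))/2)
    a=np.array(d['attitude'],float)
    M=a if a.shape==(3,3) else R.from_rotvec(a).as_matrix()
    return f,M,np.array(d['origin'],float)
def pts(d):
    f,M,o=cam(d); v,u=np.mgrid[0:400,0:640]; z=d['range_z']
    P=np.stack([(u-d['cx'])/f*z,(v-d['cy'])/f*z,z],-1)@M.T+o
    P[z==0]=np.nan; return P
def ray(d,u,v,h):
    f,M,o=cam(d); r=M@np.array([(u-d['cx'])/f,(v-d['cy'])/f,1]); return o+r*(h-o[2])/r[2]
def proj(d,p):
    f,M,o=cam(d); c=M.T@(np.array(p)-o); return c[0]/c[2]*f+d['cx'],c[1]/c[2]*f+d['cy']
E
python3 - <<'E'
from h import *
for n in('scene','top'):
    d=grab(n); cv2.imwrite('pics/%s0.png'%n,cv2.resize(d['img'][:,:,::-1],(800,500)))
    print(n,d['vertical_fov'],d['cx'],d['cy'],d['origin'],d['attitude'],(d['range_z']==0).mean())
print(ctrl.get_obs(),ctrl.tcp_to_grasp)
E
```

```text
scene 51.38811401881355 317.0531295173814 201.2186142820235 [1185.81022551  497.71631246  999.70336261] [-1.30193397 -2.21488468  0.92621997] 0.00394921875
top 50.40275560583672 318.0114034288296 192.57826455230992 [ 182.68164383   99.05871179 1586.15704696] [-2.121389    2.12314162 -0.17564361] 0.00413671875
{'t': 0.1, 'qpos': array([ 1.32302088e+00,  4.23776113e-01,  1.63058265e+00, -1.78493092e-05,
        1.08861774e+00, -1.90181385e-02]), 'qvel': array([-0.00066897, -0.001115  , -0.00062921, -0.00031807,  0.0016352 ,
        0.00118982]), 'joint_torque': array([-5.55299121e-04, -5.45616102e+01, -2.74325109e+01,  6.44420693e-02,
        1.88525452e-02,  9.70911884e-08]), 'ee_pos': array([141.5990676 , 608.24072577, 221.98428916]), 'orientation': array([-3.58515922e-01, -3.12089861e+00,  2.15762174e-03]), 'ft_force': array([ 0.63134474, -0.06927766,  0.85732633]), 'moment': array([-0.07708823, -0.00066889,  0.01809849]), 'width': 87.71508382699308} 18.700000000000003
```

View pics/scene0.png

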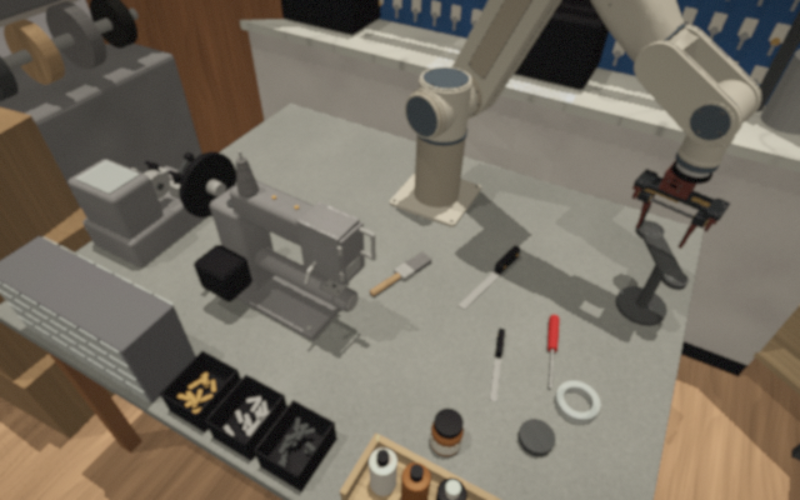

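View pics/top0.png

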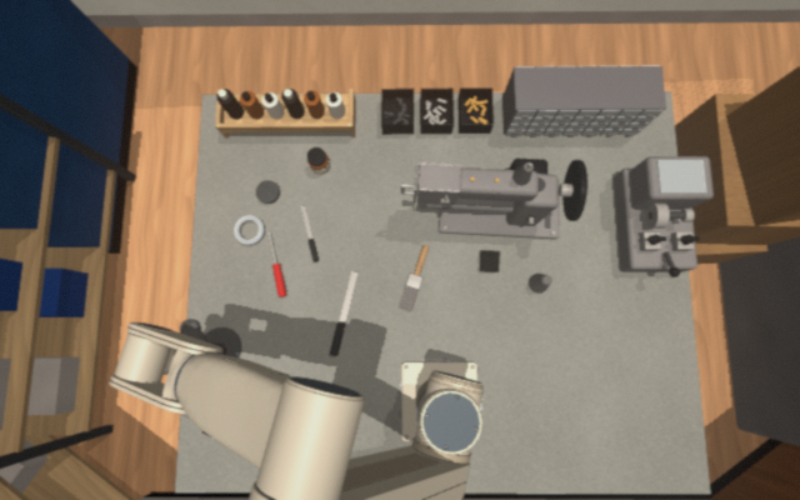

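The scene view shows the machine with its head at about (340,245) and its pull at (372,245). There are two black-handled blades, at (490,275) and (498,362). In the top view the large one is at (345,315) and the small one at (311,235). The shorter one is the likely gauge, and the crop and measurement below will check that.

Run:
```python
from h import *
t=load('top'); s=load('scene')
def crop(d,x0,y0,w,h,W,H): return cv2.resize(d['img'][y0:y0+h,x0:x0+w,::-1],(W,H),interpolation=cv2.INTER_CUBIC)
a=crop(t,310,115,80,60,400,300); b=crop(s,225,140,100,75,400,300)
c=crop(t,225,155,80,60,400,300)*1; e=crop(t,225,155,80,135,178,300)
f=crop(s,355,190,80,135,178,300)
m=np.zeros((600,800,3),np.uint8); m[:300,:400]=a; m[:300,400:]=b; m[300:,:400]=c; m[300:,400:578]=e; m[300:,600:778]=f
cv2.imwrite('pics/mosaic.png',m)
for n,d in(('top',t),('scene',s)):
    P=pts(d)
    g=cv2.cvtColor(d['img'],cv2.COLOR_RGB2HSV)
    # head top
    k=(abs(P[...,2]-332)<5)&(P[...,0]>300)&(P[...,1]>-200)&(P[...,1]<300)
    q=P[k]
    print(n,'top',k.sum(),q.min(0),q.max(0),cv2.minAreaRect(q[:,:2].astype(np.float32)))
    # black handles
    k=((d['img'].max(-1)<45)&(P[...,2]<45)&(P[...,2]>8)&(P[...,1]>100)).astype(np.uint8)
    nn,L,st,ce=cv2.connectedComponentsWithStats(k)
    for i in range(1,nn):
        if st[i,4]>15:
            q=P[L==i]; print(n,'blk',st[i],ce[i],np.nanmedian(q,0),np.nanmax(q[:,2]),cv2.minAreaRect(q[:,:2].astype(np.float32)))
```

```text
top top 818 [ 530.13616779 -199.06527875  327.00015178] [605.70072155  91.1212275  336.88203395] ((565.4320678710938, -54.69061279296875), (290.1490173339844, 73.79114532470703), 87.87059020996094)
top blk [ 0 80 15 11 91] [ 8.64835165 85.53846154] [ 892.4223026  1335.96306715   24.78485264] 44.80752470970447 ((891.3175048828125, 1347.948974609375), (30.943159103393555, 53.648311614990234), 29.08053970336914)
top blk [265 271   7  13  34] [267.76470588 277.70588235] [151.36404579 298.75210356  38.15201876] 44.88246576797792 ((154.83648681640625, 298.3978576660156), (15.439517974853516, 40.333587646484375), 74.57137298583984)
scene top 1066 [ 527.71812485 -199.63660013  327.01135202] [607.06135056  78.7589937  336.97532963] ((562.1187133789062, -60.31095886230469), (275.7110900878906, 75.71017456054688), 86.60745239257812)
scene blk [396 198  19  21 163] [404.96932515 207.79141104] [193.26179803 297.78754834  37.21633628] 43.590414075724084 ((182.43295288085938, 298.02557373046875), (20.97317886352539, 89.81544494628906), 75.47940826416016)
scene blk [510 236   6   9  29] [512.20689655 239.96551724] [158.55320317 633.39618041  30.58773228] 44.86559698461281 ((157.61181640625, 633.7376708984375), (22.387794494628906, 7.835074424743652), 44.38302993774414)
scene blk [397 264   5  21  56] [399.375      275.30357143] [452.92079157 376.79244699  27.38847776] 32.75036299967496 ((442.0467529296875, 375.1197509765625), (62.86894607543945, 9.060699462890625), 15.138646125793457)
scene blk [245 332  19  15 108] [253.47222222 339.09259259] [812.86778672 126.3514239   27.16848305] 44.94225615684786 ((812.9943237304688, 128.81634521484375), (56.83784866333008, 2.82214093208313), 89.3866958618164)
scene blk [215 345  53  47 327] [243.3883792  373.82874618] [910.75461043 170.95589539  29.49252562] 44.847621570276715 ((888.6063842773438, 161.09127807617188), (60.006874084472656, 133.24208068847656), 57.89206314086914)
```

View pics/mosaic.png

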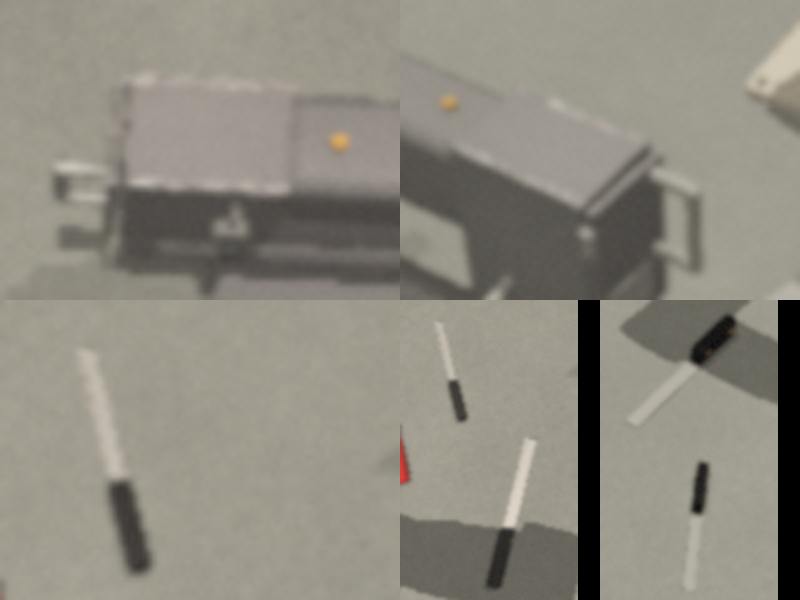

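The top-left panel shows the head top with corners at about native (335.6,130.2), (335,152.2) and (368.6,153.6), with the pull to its left at about (323,150). The smaller gauge is the one at native (250,188). It has a 70 mm handle, against about 90 mm for the other at (276,250), so it fits the description. Next I'll measure precisely.

```bash
cat > meas.py <<'E'
from h import *
def rect_fit(d,h,lo,hi,box,tag):
    P=pts(d); x0,x1,y0,y1=box
    k=((P[...,2]>lo)&(P[...,2]<hi)&(P[...,0]>x0)&(P[...,0]<x1)&(P[...,1]>y0)&(P[...,1]<y1))
    v,u=np.nonzero(k); q=np.array([ray(d,a,b,h) for a,b in zip(u,v)])
    print(tag,'medz',np.nanmedian(P[k][:,2]),k.sum()); return q
if __name__=='__main__':
    for n in('top','scene'):
        d=load(n); P=pts(d)
        k=(P[...,2]<15)&(P[...,2]>-15)&(P[...,0]>250)&(P[...,0]<500)&(P[...,1]>150)&(P[...,1]<500)
        print(n,'bench z',np.median(P[k][:,2]))
        q=rect_fit(d,332,322,342,(480,660,-250,120),n)
        for y in range(-100,110,10):
            m=q[abs(q[:,1]-y)<5]
            if len(m): print(y,m[:,0].min().round(1),m[:,0].max().round(1),end=' | ')
        print('ymax by x:',[(x,q[abs(q[:,0]-x)<5][:,1].max().round(1)) for x in range(530,610,8) if (abs(q[:,0]-x)<5).any()])
        # gauge handle & blade
        hs=cv2.cvtColor(d['img'],cv2.COLOR_RGB2HSV); S=d['img'].max(-1)
        box=(P[...,0]>370)&(P[...,0]<640)&(P[...,1]>330)&(P[...,1]<430)
        bg=np.median(S[box]); print('bg',bg)
        for tag,k in(('handle',box&(S<bg*0.6)),('blade',box&(S>bg*1.15))):
            nn,L,st,ce=cv2.connectedComponentsWithStats(k.astype(np.uint8))
            i=1+np.argmax(st[1:,4]); v,u=np.nonzero(L==i)
            for h in((28,0) if tag=='handle' else (3,)):
                q=np.array([ray(d,a,b,h) for a,b in zip(u,v)])[:,:2].astype(np.float32)
                l=cv2.fitLine(q,cv2.DIST_L2,0,.01,.01).ravel()
                t=(q-l[2:])@l[:2]
                print(tag,h,st[i],cv2.minAreaRect(q)[:2],'dir',np.degrees(np.arctan2(l[1],l[0])),'ends',l[2:]+t.min()*l[:2],l[2:]+t.max()*l[:2],'z',np.nanmedian(P[L==i][:,2]))
        # pull: points left of head, z 250..330
        k=(P[...,2]>235)&(P[...,2]<335)&(P[...,1]>60)&(P[...,1]<140)&(P[...,0]>480)&(P[...,0]<640)
        v,u=np.nonzero(k)
        q=P[k]; o=np.argsort(-q[:,1])
        print('pull',len(q)); 
        for j in o[:40]: print((u[j],v[j]),q[j].round(0),end=' ')
        print()
E
python3 meas.py
```

```text
top bench z -0.9532220658636561
top medz 327.68992495135467 1555
-100 533.6 587.5 | -90 530.5 587.5 | -80 533.7 587.6 | -70 533.7 587.6 | -60 530.6 587.7 | -50 533.8 587.7 | -40 536.9 600.6 | -30 527.5 600.6 | -20 530.7 600.6 | -10 530.7 600.7 | 0 530.8 603.9 | 10 530.8 604.0 | 20 530.8 604.0 | 30 530.9 604.0 | 40 530.9 604.1 | 50 534.1 604.1 | 60 534.1 604.2 | 70 537.3 604.2 | 80 543.7 546.8 | 90 543.7 550.0 | 100 543.7 550.1 | ymax by x: [(530, np.float64(60.7)), (538, np.float64(72.9)), (546, np.float64(106.4)), (554, np.float64(106.4)), (562, np.float64(69.7)), (570, np.float64(69.7)), (578, np.float64(69.6)), (586, np.float64(69.6)), (594, np.float64(66.4)), (602, np.float64(66.4))]
bg 160.0
handle 28 [247 192   8  18  76] ((434.953857421875, 370.3901672363281), (67.1525650024414, 16.071044921875)) dir 15.815951 ends [402.63998 361.56848] [467.352  379.8996] z 25.331061818459943
handle 0 [247 192   8  18  76] ((439.4871826171875, 375.2659606933594), (68.35928344726562, 16.35984230041504)) dir 15.815883 ends [406.59262 366.28583] [472.4675  384.94626] z 25.331061818459943
blade 3
[... 4628 characters left out ...]
int64(207)) [554. 110. 260.] (np.int64(299), np.int64(198)) [553. 110. 291.] (np.int64(300), np.int64(201)) [548. 110. 276.] (np.int64(299), np.int64(195)) [552. 110. 300.] (np.int64(300), np.int64(204)) [548. 110. 266.] (np.int64(299), np.int64(200)) [553. 110. 284.] (np.int64(299), np.int64(202)) [552. 110. 276.] (np.int64(299), np.int64(204)) [553. 110. 270.] (np.int64(299), np.int64(193)) [551. 110. 306.] (np.int64(299), np.int64(188)) [551. 110. 322.] (np.int64(300), np.int64(187)) [546. 110. 322.] (np.int64(300), np.int64(193)) [546. 110. 302.] (np.int64(299), np.int64(208)) [553. 110. 255.] (np.int64(299), np.int64(194)) [551. 110. 303.] (np.int64(299), np.int64(203)) [552. 110. 272.]
```

Request:
{"name": "play_rows", "arguments": {"increments": "1 0 0 0.04 0; 1 0 0 0.04 0; 1 0 0 0.04 0; 1 0.02 -0.03 0.02 6;1 0.025 -0.03 0.01 6;1 0.025 -0.03 0.01 6;1 0.025 -0.03 0 6;1 0.025 -0.03 0 6;1 0.025 -0.03 0 6;1 0.025 -0.03 0 6;1 0.025 -0.03 0 6;1 0.025 -0.03 0 6;1 0.025 -0.03 0 6;1 0.025 -0.03 0 6;1 0.025 -0.03 0 6;1 0.025 -0.03 0 6;1 0.025 -0.03 0 6;1 0.025 -0.03 0 6;1 0 0 0 0;1 0 0 0 0"}}

```text
t: 2.1
ee_pos: [504.0, 179.4, 381.5]
orientation: [1.908, -2.485, 0.036]
ft_force: [-0.5, 0.2, -0.6]
width: 87.5
```

```bash
cat > st.py <<'E'
from h import *
def st():
    o=ctrl.get_obs(); M=R.from_rotvec(o['orientation']).as_matrix()
    print('t',round(o['t'],2),'p',o['ee_pos'].round(1),'jaw',np.degrees(np.arctan2(M[1,1],M[0,1])).round(2),'down',M[:,2].round(3),'F',o['ft_force'].round(1),'q',o['qpos'].round(2),'w',round(o['width'],1))
if __name__=='__main__': st()
E
python3 - <<'E'
from st import *; st()
# line fits for machine yaw: base plate front edge & arm/head edges
for n in('top','scene'):
    d=load(n); P=pts(d)
    for tag,h,lo,hi,box,(a,b) in(('base',22,14,30,(450,560,-400,-30),(-340,-60)),('arm',332,322,342,(480,660,-160,-50),(-155,-50)),('head',332,322,342,(480,660,-60,100),(-28,62))):
        x0,x1,y0,y1=box
        k=((P[...,2]>lo)&(P[...,2]<hi)&(P[...,0]>x0)&(P[...,0]<x1)&(P[...,1]>y0)&(P[...,1]<y1))
        v,u=np.nonzero(k); q=np.array([ray(d,i,j,h) for i,j in zip(u,v)])
        for nm,fn in(('front',np.min),('rear',np.max)):
            e=[]
            for y in np.arange(a,b,3.):
                m=q[abs(q[:,1]-y)<3]
                if len(m): e.append((fn(m[:,0]),y))
            e=np.array(e,np.float32)
            if len(e)<5: continue
            l=cv2.fitLine(e,cv2.DIST_HUBER,0,.01,.01).ravel(); s=l[0]/l[1]
            print(n,tag,nm,'slope deg',np.degrees(np.arctan(s)).round(2),'x@y=13',(l[2]+s*(13-l[3])).round(1),'x@mid',(l[2]+s*((a+b)/2-l[3])).round(1),len(e))
E
```

```text
t 2.1 p [504.  179.4 381.5] jaw 165.03 down [ 0.007 -0.023 -1.   ] F [-0.5  0.2 -0.6] q [ 0.33  0.14  1.65 -0.02  1.36 -2.54] w 87.5
top base front slope deg 3.4 x@y=13 494.4 x@mid 481.7 94
top base rear slope deg 10.38 x@y=13 577.0 x@mid 538.0 94
top arm front slope deg 4.17 x@y=13 540.0 x@mid 531.6 35
top arm rear slope deg 3.14 x@y=13 591.9 x@mid 585.6 35
top head front slope deg 3.32 x@y=13 531.5 x@mid 531.7 30
top head rear slope deg 3.12 x@y=13 602.7 x@mid 602.9 30
scene base front slope deg 3.24 x@y=13 540.3 x@mid 528.3 51
scene base rear slope deg 0.54 x@y=13 559.9 x@mid 557.9 51
scene arm front slope deg 3.0 x@y=13 545.6 x@mid 539.6 35
scene arm rear slope deg 4.51 x@y=13 605.8 x@mid 596.7 35
scene head front slope deg 3.32 x@y=13 530.4 x@mid 530.6 30
scene head rear slope deg 4.86 x@y=13 609.3 x@mid 609.6 30
```

Request:
{"name": "play_rows", "arguments": {"increments": "1 0 0 0.02 -8.5;1 0 0 0 -8.5;1 0 0 0 -8.5;1 0 0 0 -8.5;1 0 0 0 -8.5;1 0 0 0 -8.5;1 0 0 0 -8.5;1 0 0 0 -8.5;1 0 0 0 -8.5;1 0 0 0 -8.5;1 0 0 0 -8.5;1 0 0 0 -8.5;1 0 0 0 -8.5;1 0 0 0 -8.5;1 0 0 0 -8.5;1 0 0 0 -8.5;1 0 0 0 -8.5;1 0 0 0 -8.5;1 0 0 0 -8.5;1 0 0 0 -8.5"}}

```text
t: 4.1
ee_pos: [503.3, 180.4, 402.0]
orientation: [-2.301, -2.101, -0.008]
ft_force: [-0.5, 0.5, -0.1]
width: 88.1
```

```bash
python3 st.py
```

```text
t 4.1 p [503.3 180.4 402. ] jaw -5.19 down [-0.013  0.022 -1.   ] F [-0.5  0.5 -0.1] q [0.31 0.13 1.62 0.03 1.4  0.39] w 88.1
```

Request:
{"name": "play_rows", "arguments": {"increments": "1 0.0155 -0.025 0 -0.7;1 0.0155 -0.025 0 -0.7;1 0.015 -0.0255 0 0;1 0 0 0 0;1 0 0 0 0"}}

```text
t: 4.6
ee_pos: [549.8, 104.5, 401.9]
orientation: [-2.322, -2.077, -0.009]
ft_force: [0.0, -0.0, -0.2]
width: 88.2
```

Run:
```python
from st import *; st()
d=grab('scene'); t=grab('top')
a=cv2.resize(d['img'][90:240,200:350,::-1],(500,500),interpolation=cv2.INTER_CUBIC)
cv2.imwrite('pics/a.png',a)
```

```text
t 4.6 p [549.8 104.5 401.9] jaw -6.36 down [-0.013  0.023 -1.   ] F [ 0.  -0.  -0.2] q [0.15 0.17 1.56 0.02 1.42 0.26] w 88.2
```

View pics/a.png

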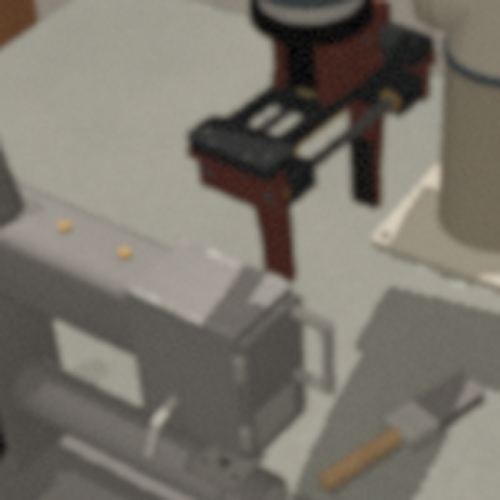

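The crop shows the fingers above the pull bar (bar at crop (325,350)) and the near finger clear of the head. I'll go down and grip.

Request:
{"name": "play_rows", "arguments": {"increments": "1 0 0 -0.02 0;1 0 0 -0.02 0;1 0 0 -0.02 0;1 0 0 -0.02 0;1 0 0 -0.02 0;1 0 0 -0.02 0;1 0 0 0 0;0 0 0 0 0;0 0 0 0 0;0 0 0 0 0;0 0 0 0 0;0 0 0 0 0;0 0 0 0 0;0 0 0 0 0;0 0 0 0 0"}}

```text
t: 6.2
ee_pos: [550.5, 103.7, 282.0]
orientation: [-2.324, -2.077, -0.009]
ft_force: [0.5, 0.7, 0.9]
width: 27.5
```

Run:
```python
from st import *; st()
# arc plan
o=ctrl.get_obs()['ee_pos'][:2]
yaw=np.radians(-3.25); c,s=np.cos(yaw),np.sin(yaw)
org=np.array([566.8,13.]); hin=org+np.array([c*36-s*54,s*36+c*54])
r=o-hin; print('hinge',hin,'r',np.hypot(*r),'cover deg',150.46-3.25-np.degrees(np.arctan2(r[1],r[0])))
r=r/np.hypot(*r)*69
for a in range(0,101,5):
    b=-np.radians(a); p=np.array([np.cos(b)*r[0]-np.sin(b)*r[1],np.sin(b)*r[0]+np.cos(b)*r[1]])
    if a: print(a,((p-pp)/1000).round(4))
    pp=p
```

```text
t 6.2 p [550.5 103.7 282. ] jaw -6.4 down [-0.012  0.022 -1.   ] F [0.5 0.7 0.9] q [0.15 0.27 1.71 0.03 1.17 0.25] w 27.5
hinge [605.80351067  64.87220986] r 67.54675027231671 cover deg 2.284098445485938
5 [0.0037 0.0048]
10 [0.0041 0.0044]
15 [0.0044 0.0041]
20 [0.0048 0.0037]
25 [0.0051 0.0032]
30 [0.0053 0.0028]
35 [0.0056 0.0023]
40 [0.0057 0.0018]
45 [0.0059 0.0013]
50 [0.006  0.0008]
55 [0.006  0.0003]
60 [ 0.006  -0.0003]
65 [ 0.006  -0.0008]
70 [ 0.0059 -0.0013]
75 [ 0.0057 -0.0018]
80 [ 0.0056 -0.0023]
85 [ 0.0053 -0.0028]
90 [ 0.0051 -0.0032]
95 [ 0.0048 -0.0037]
100 [ 0.0044 -0.0041]
```

Still closing, so I'll wait for it to finish.

Request:
{"name": "play_rows", "arguments": {"increments": "0 0 0 0 0;0 0 0 0 0;0 0 0 0 0;0 0 0 0 0;0 0 0 0 0;0 0 0 0 0"}}

```text
t: 6.8
ee_pos: [549.7, 104.1, 282.0]
orientation: [-2.323, -2.077, -0.007]
ft_force: [-4.8, 1.2, 2.3]
width: 9.7
```

```bash
python3 st.py
```

```text
t 6.8 p [549.7 104.1 282. ] jaw -6.4 down [-0.014  0.023 -1.   ] F [-4.8  1.2  2.3] q [0.15 0.27 1.71 0.03 1.17 0.25] w 9.7
```

Request:
{"name": "play_rows", "arguments": {"increments": "0 0.0037 0.0048 0 -5;0 0.0041 0.0044 0 -5;0 0.0044 0.0041 0 -5;0 0.0048 0.0037 0 -5;0 0.0051 0.0032 0 -5;0 0.0053 0.0028 0 -5;0 0.0056 0.0023 0 -5;0 0.0057 0.0018 0 -5"}}

```text
t: 7.6
ee_pos: [588.6, 131.5, 282.0]
orientation: [-2.898, -1.154, -0.019]
ft_force: [-4.4, 2.6, 1.9]
width: 9.6
```

```bash
python3 st.py
```

```text
t 7.6 p [588.6 131.5 282. ] jaw -46.59 down [ 0.003  0.025 -1.   ] F [-4.4  2.6  1.9] q [0.19 0.33 1.63 0.03 1.18 0.99] w 9.6
```

Request:
{"name": "play_rows", "arguments": {"increments": "0 0.0059 0.0013 0 -5;0 0.006 0.0008 0 -5;0 0.006 0.0003 0 -5;0 0.006 -0.0003 0 -5;0 0.006 -0.0008 0 -5;0 0.0059 -0.0013 0 -5;0 0.0057 -0.0018 0 -5;0 0.0056 -0.0023 0 -5;0 0.0053 -0.0028 0 -5;0 0.0051 -0.0032 0 -5;0 0.0048 -0.0037 0 -5;0 0 0 0 0;0 0 0 0 0;0 0 0 0 0"}}

```text
t: 9.0
ee_pos: [651.1, 117.1, 282.0]
orientation: [-3.114, 0.308, -0.033]
ft_force: [-1.8, 0.9, 2.5]
width: 9.6
```

```bash
python3 st.py
```

```text
t 9.0 p [651.1 117.1 282. ] jaw -101.29 down [ 0.022  0.01  -1.   ] F [-1.8  0.9  2.5] q [0.16 0.41 1.51 0.01 1.2  1.92] w 9.6
```

Request:
{"name": "play_rows", "arguments": {"increments": "1 0 0 0 0;1 0 0 0 0;1 0 0 0 0;1 0 0 0 0;1 0 0 0 0;1 0 0 0 0;1 0 0 0 0;1 0 0 0 0;1 0 0 0 0;1 0 0 0.02 0;1 0 0 0.04 0;1 0 0 0.04 0;1 0 0 0.02 0;1 0 0 0 0"}}

```text
t: 10.4
ee_pos: [652.9, 117.3, 406.1]
orientation: [-3.112, 0.311, -0.045]
ft_force: [0.4, -0.4, -0.1]
width: 87.7
```

Run:
```python
from st import *; st()
from scipy.optimize import least_squares
# grasp point = TCP -18.7*down
A=np.array([[549.7,104.1],[588.6,131.5],[651.1,117.1]])-18.7*np.array([[-.013,.022],[.003,.025],[.022,.01]])
f=lambda h:np.hypot(*(A-h).T)-68.96
h=least_squares(f,[605,65]).x
f3=lambda h:np.hypot(*(A-h[:2]).T)-h[2]
h3=least_squares(f3,[605,65,69]).x
print(h,f(h),h3)
for y in(-3.25,):
    c,s=np.cos(np.radians(y)),np.sin(np.radians(y))
    for H in(h,h3): print('machine origin',H[:2]-[c*36-s*54,s*36+c*54])
ang=[np.degrees(np.arctan2(*(a-h)[::-1])) for a in A]; print('cover',[150.46-3.25-a for a in ang])
```

```text
t 10.4 p [652.9 117.3 406.1] jaw -101.39 down [ 0.03   0.011 -0.999] F [ 0.4 -0.4 -0.1] q [0.16 0.33 1.36 0.01 1.43 1.93] w 87.7
[606.34242196  64.24052344] [-0.13388387  0.16275686 -0.10527399] [606.24585509  65.12511511  68.24326045]
machine origin [567.33891129  12.36831358]
machine origin [567.24234442  13.25290525]
cover [np.float64(2.180572510110011), np.float64(42.2887318003998), np.float64(97.30480241422225)]
```

Request:
{"name": "play_rows", "arguments": {"increments": "1 -0.0215 0.0256 0 2.7;1 -0.0215 0.0256 0 2.7;1 -0.0215 0.0256 0 2.7;1 -0.0215 0.0256 0 2.7;1 -0.0215 0.0256 0 2.7;1 -0.0215 0.0256 -0.01 2.7;1 -0.0215 0.0256 -0.02 2.7;1 -0.0215 0.0256 -0.02 2.7;1 -0.0215 0.0256 -0.02 2.7;1 -0.0215 0.0256 -0.03 2.7;1 0 0 -0.04 0;1 0 0 -0.04 0;1 0 0 -0.04 0;1 0 0 -0.04 0;1 0 0 -0.03 0;1 0 0 0 0;1 0 0 0 0"}}

```text
t: 12.1
ee_pos: [435.8, 372.5, 111.2]
orientation: [-3.097, -0.424, -0.025]
ft_force: [0.4, 0.2, -0.1]
width: 88.0
```

Run:
```python
from st import *; st()
d=grab('scene'); t=grab('top')
a=cv2.resize(d['img'][200:320,340:500,::-1],(800,600),interpolation=cv2.INTER_CUBIC)[:,:]
b=cv2.resize(d['img'][130:240,210:330,::-1],(400,367),interpolation=cv2.INTER_CUBIC)
m=np.zeros((450,800,3),np.uint8); m[:300,:400]=cv2.resize(a,(400,300)); m[:367,400:]=b
cv2.imwrite('pics/b.png',m)
```

```text
t 12.1 p [435.8 372.5 111.2] jaw -74.4 down [ 0.014  0.018 -1.   ] F [ 0.4  0.2 -0.1] q [0.68 0.49 1.83 0.01 0.8  1.98] w 88.0
```

View pics/b.png

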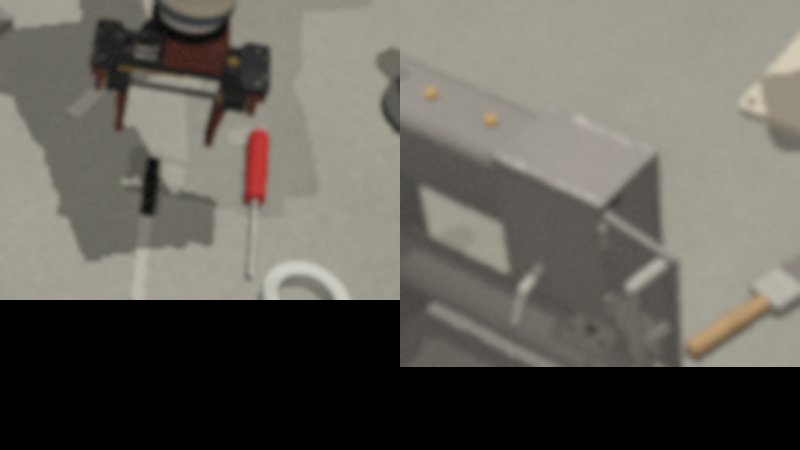

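The left panel shows the gripper above the small gauge, with its handle at about (150,185) between the fingers and the red screwdriver to the right. The right panel shows the cover wide open. I'll check the screwdriver clearance in numbers before going down.

Run:
```python
from h import *
for n in('scene','top'):
    d=load(n); im=d['img'].astype(int)
    k=(im[...,0]>130)&(im[...,1]<70)&(im[...,2]<80)
    v,u=np.nonzero(k); q=np.array([ray(d,a,b,12) for a,b in zip(u,v)])
    q=q[(q[:,0]>250)&(q[:,0]<560)&(q[:,1]>300)]
    if len(q): print(n,len(q),cv2.minAreaRect(q[:,:2].astype(np.float32)),q[:,:2].min(0),q[:,:2].max(0))
d=load('scene'); P=pts(d)
k=(d['img'].max(-1)<60)&(P[...,0]>390)&(P[...,0]<490)&(P[...,1]>340)&(P[...,1]<410)&(P[...,2]<40)
kt=k&(P[...,2]>20)
q=P[kt]; print(len(q),q.mean(0),cv2.minAreaRect(q[:,:2].astype(np.float32)))
q=P[k]; print(len(q),cv2.minAreaRect(q[:,:2].astype(np.float32)))
```

```text
scene 170 ((342.930908203125, 472.3014831542969), (97.46717834472656, 20.062889099121094), 13.127548217773438) [294.7636237 455.8904948] [390.6876276  491.78773253]
top 107 ((347.10107421875, 472.0047912597656), (90.4596176147461, 18.804025650024414), 13.55051040649414) [303.29795356 453.4185909 ] [389.21097893 490.32348878]
94 [444.36541682 375.89371029  27.29581254] ((439.6981201171875, 375.334716796875), (69.4885482788086, 13.679805755615234), 15.780797004699707)
111 ((435.7233581542969, 374.1385803222656), (77.78938293457031, 13.685678482055664), 15.930513381958008)
```

Request:
{"name": "play_rows", "arguments": {"increments": "1 0.002 0.0015 -0.03 0;1 0 0 -0.03 0;1 0 0 -0.02 0;1 0 0 -0.015 0;1 0 0 -0.008 0;1 0 0 0 0;1 0 0 0 0"}}

```text
t: 12.9
ee_pos: [439.1, 375.0, 10.0]
orientation: [-3.095, -0.424, -0.031]
ft_force: [0.3, 0.1, -0.1]
width: 87.5
```

```bash
python3 st.py
```

```text
t 12.9 p [439.1 375.   10. ] jaw -74.39 down [ 0.017  0.02  -1.   ] F [ 0.3  0.1 -0.1] q [0.68 0.66 1.85 0.01 0.6  1.97] w 87.5
```

Request:
{"name": "play_rows", "arguments": {"increments": "1 0 0 -0.003 0;1 0 0 -0.003 0;1 0 0 0 0;0 0 0 0 0;0 0 0 0 0;0 0 0 0 0;0 0 0 0 0;0 0 0 0 0;0 0 0 0 0;0 0 0 0 0;0 0 0 0 0;0 0 0 0 0;0 0 0 0 0;0 0 0 0 0;0 0 0 0 0;0 0 0 0 0"}}

```text
t: 14.5
ee_pos: [438.5, 374.6, 3.0]
orientation: [-3.095, -0.424, -0.029]
ft_force: [0.7, -0.7, 0.3]
width: 15.7
```

```bash
python3 st.py
```

```text
t 14.5 p [438.5 374.6   3. ] jaw -74.39 down [ 0.016  0.02  -1.   ] F [ 0.7 -0.7  0.3] q [0.68 0.67 1.85 0.01 0.59 1.97] w 15.7
```

Request:
{"name": "play_rows", "arguments": {"increments": "0 0 0 0.02 0;0 0 0 0.04 0;0 0 0 0.04 0;0 0 0 0.04 0;0 0 0 0.03 0;0 0 0 0 0;0 0 0 0 0;0 0 0 0 0;0 -0.005 -0.029 0 -1.6;0 -0.005 -0.029 0 -1.6;0 -0.005 -0.029 0 -1.6;0 -0.005 -0.029 0 -1.6;0 -0.005 -0.029 0 -1.6;0 -0.005 -0.029 0 -1.6;0 -0.005 -0.029 0 -1.6;0 -0.005 -0.029 0 -1.6;0 -0.005 -0.029 0 -1.6;0 -0.005 -0.03 0 -1.5;0 -0.005 -0.03 0 -1.5;0 -0.005 -0.03 0 -1.5"}}

```text
t: 16.5
ee_pos: [377.0, 22.4, 171.7]
orientation: [-3.126, 0.091, -0.028]
ft_force: [0.0, 0.3, -1.3]
width: 15.9
```

Request:
{"name": "play_rows", "arguments": {"increments": "0 0 0 0 0;0 0 0 0 0;0 0 0 0 0"}}

```text
t: 16.8
ee_pos: [378.3, 24.1, 172.4]
orientation: [-3.126, 0.089, -0.031]
ft_force: [0.2, -0.0, -1.9]
width: 15.8
```

Run:
```python
from st import *; st()
d=grab('scene'); t=grab('top')
a=cv2.resize(d['img'][130:230,240:340,::-1],(400,400),interpolation=cv2.INTER_CUBIC)
b=cv2.resize(t['img'][120:220,300:400,::-1],(400,400),interpolation=cv2.INTER_CUBIC)
cv2.imwrite('pics/c.png',np.hstack([a,b]))
```

```text
t 16.8 p [378.3  24.1 172.4] jaw -93.27 down [ 0.02   0.014 -1.   ] F [ 0.2 -0.  -1.9] q [0.02 0.13 2.2  0.02 0.8  1.64] w 15.8
```

View pics/c.png

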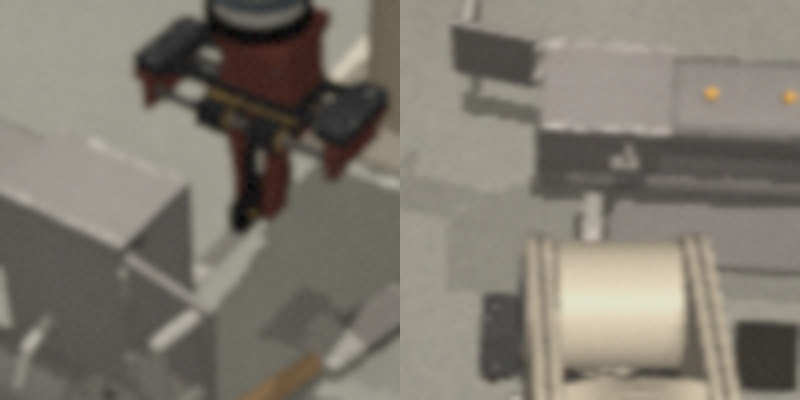

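The left panel shows the gauge held in front of the head with the cover open. In the top panel the blade tip is at crop (593,192), native (348.2,168), short of the head front. Now to measure the blade.

Run:
```python
from h import *
org=np.array([567.3,12.7]); y=np.radians(-3.25); c,s=np.cos(y),np.sin(y); Rm=np.array([[c,-s],[s,c]])
for n in('top','scene'):
    d=load(n); P=pts(d); S=d['img'].max(-1).astype(int)
    box=(P[...,2]>155)&(P[...,2]<190)&(P[...,0]>405)&(P[...,0]<540)&(P[...,1]>-10)&(P[...,1]<45)&(S>135)
    nn,L,st,ce=cv2.connectedComponentsWithStats(box.astype(np.uint8)); i=1+np.argmax(st[1:,4])
    k=L==i; v,u=np.nonzero(k); q=np.array([ray(d,a,b,173) for a,b in zip(u,v)])
    l=cv2.fitLine(q[:,:2].astype(np.float32),cv2.DIST_L2,0,.01,.01).ravel(); t=(q[:,:2]-l[2:])@l[:2]
    e=np.array([l[2:]+t.min()*l[:2],l[2:]+t.max()*l[:2]])
    Z=P[k]; A=np.c_[Z[:,0]-450,np.ones(len(Z))]; 
    print(n,st[i],'dir',np.degrees(np.arctan(l[1]/l[0])),'ends world',e.round(1),'machine',((e-org)@Rm).round(1),'z slope,z@450',np.linalg.lstsq(A,Z[:,2],rcond=None)[0])
    # foot/front features near y 0
    k=(P[...,0]>480)&(P[...,0]<535)&(P[...,1]>-20)&(P[...,1]<60)&(P[...,2]>100)&(P[...,2]<200)
    if n=='top':
        for vv,uu in zip(*np.nonzero(k)):
            if vv%1==0 and S[vv,uu]>120: print((uu,vv),(P[vv,uu,:]).round(0),end=' ')
```

```text
top [346 168   5  12  45] dir -2.9146082 ends world [[483.5  17.5]
 [522.1  15.5]] machine [[-83.9   0. ]
 [-45.3   0.2]] z slope,z@450 [-1.64265547e-02  1.72302094e+02]
(np.int64(347), np.int64(168)) [524.  18. 165.] (np.int64(348), np.int64(168)) [523.  15. 169.] (np.int64(349), np.int64(168)) [523.  12. 170.] (np.int64(347), np.int64(169)) [519.  19. 172.] (np.int64(348), np.int64(169)) [519.  15. 172.] (np.int64(349), np.int64(169)) [519.  12. 173.] (np.int64(350), np.int64(169)) [519.   8. 170.] (np.int64(347), np.int64(170)) [514.  19. 176.] (np.int64(348), np.int64(170)) [517.  15. 167.] (np.int64(349), np.int64(170)) [516.  12. 170.] (np.int64(350), np.int64(170)) [514.   9. 179.] (np.int64(347), np.int64(171)) [511.  19. 176.] (np.int64(348), np.int64(171)) [510.  16. 178.] (np.int64(349), np.int64(171)) [513.  12. 168.] (np.int64(350), np.int64(171)) [512.   9. 172.] (np.int64(346), np.int64(172)) [508.  22. 174.] (np.int64(347), np.int64(172)) [508.  19. 175.] (np.int64(348), np.int64(172)) [508.  16. 175.] (np.int64(349), np.int64(172)) [508.  12. 172.] (np.int64(350), np
[... 990 characters left out ...]
(np.int64(347), np.int64(177)) [491.  19. 172.] (np.int64(348), np.int64(177)) [492.  15. 169.] (np.int64(349), np.int64(177)) [491.  12. 173.] (np.int64(346), np.int64(178)) [487.  23. 174.] (np.int64(347), np.int64(178)) [486.  19. 177.] (np.int64(348), np.int64(178)) [488.  16. 170.] (np.int64(349), np.int64(178)) [487.  13. 176.] (np.int64(346), np.int64(179)) [485.  22. 168.] (np.int64(347), np.int64(179)) [484.  19. 170.] (np.int64(348), np.int64(179)) [484.  16. 171.] (np.int64(349), np.int64(179)) [484.  12. 172.] scene [289 189  13  12  28] dir -9.908658 ends world [[411.9  32.4]
 [468.4  22.5]] machine [[-156.3   10.8]
 [ -99.3    4.2]] z slope,z@450 [4.51971233e-02 1.72181822e+02]
```

Request:
{"name": "play_rows", "arguments": {"increments": "0 0 0 -0.015 0;0 0 0 -0.01 0;0 0 0 -0.0043 0;0 0 0 0 0;0 0.004 -0.0002 0 0;0 0.004 -0.0002 0 0;0 0.004 -0.0003 0 0;0 0.004 -0.0002 0 0;0 0 0 0 0;0 0 0 0 0"}}

```text
t: 17.9
ee_pos: [394.5, 22.6, 143.7]
orientation: [-3.126, 0.09, -0.033]
ft_force: [-0.3, -0.2, -1.0]
width: 16.0
```

```bash
python3 st.py
```

```text
t 17.9 p [394.5  22.6 143.7] jaw -93.3 down [ 0.021  0.013 -1.   ] F [-0.3 -0.2 -1. ] q [0.02 0.21 2.19 0.02 0.72 1.63] w 16.0
```

Request:
{"name": "play_rows", "arguments": {"increments": "0 0.002 -0.0001 0 0;0 0.002 -0.0001 0 0;0 0.002 -0.0001 0 0;0 0.002 -0.0001 0 0;0 0 0 0 0"}}

```text
t: 18.4
ee_pos: [402.9, 22.2, 143.8]
orientation: [-3.126, 0.09, -0.033]
ft_force: [0.7, -0.2, -0.8]
width: 15.6
```

Request:
{"name": "play_rows", "arguments": {"increments": "0 0.002 -0.0001 0 0;0 0.002 -0.0001 0 0;0 0.002 -0.0001 0 0;0 0 0 0 0"}}

```text
t: 18.8
ee_pos: [407.0, 22.0, 143.2]
orientation: [-3.126, 0.09, -0.027]
ft_force: [-4.0, -0.8, -1.3]
width: 15.7
```

```bash
python3 st.py
```

```text
t 18.8 p [407.   22.  143.2] jaw -93.3 down [ 0.018  0.013 -1.   ] F [-4.  -0.8 -1.3] q [0.01 0.23 2.16 0.02 0.73 1.63] w 15.7
```

Request:
{"name": "play_rows", "arguments": {"increments": "0 0.002 -0.0001 0 0;0 0.002 -0.0001 0 0;0 0.002 -0.0001 0 0;0 0 0 0 0"}}

```text
t: 19.2
ee_pos: [414.1, 21.7, 143.5]
orientation: [-3.126, 0.09, -0.031]
ft_force: [-2.8, -0.1, -3.3]
width: 16.1
```

Request:
{"name": "play_rows", "arguments": {"increments": "0 0.002 -0.0001 0 0;0 0.002 -0.0001 0 0;0 0.002 -0.0001 0 0;0 0.002 -0.0002 0 0;0 0 0 0 0"}}

```text
t: 19.7
ee_pos: [423.1, 21.1, 143.8]
orientation: [-3.126, 0.09, -0.034]
ft_force: [-1.8, 0.3, -5.2]
width: 15.7
```

Request:
{"name": "play_rows", "arguments": {"increments": "0 0.002 -0.0001 0 0;0 0.002 -0.0001 0 0;0 0.002 -0.0001 0 0;0 0.002 -0.0001 0 0;0 0 0 0 0;0 0 0 0 0"}}

```text
t: 20.3
ee_pos: [431.2, 20.7, 143.8]
orientation: [-3.126, 0.09, -0.035]
ft_force: [-0.2, -0.2, -5.3]
width: 15.6
```

```bash
python3 st.py
```

```text
t 20.3 p [431.2  20.7 143.8] jaw -93.3 down [ 0.023  0.013 -1.   ] F [-0.2 -0.2 -5.3] q [0.01 0.26 2.12 0.02 0.74 1.63] w 15.6
```

Request:
{"name": "play_rows", "arguments": {"increments": "0 0 0 -0.0005 0;0 0 0 0 0;0 0 0 0 0"}}

```text
t: 20.6
ee_pos: [431.2, 20.7, 143.5]
orientation: [-3.126, 0.09, -0.035]
ft_force: [0.1, -0.2, -2.4]
width: 15.7
```

Request:
{"name": "play_rows", "arguments": {"increments": "0 0 0 -0.0005 0;0 0 0 0 0;0 0 0 0 0"}}

```text
t: 20.9
ee_pos: [431.1, 20.8, 143.1]
orientation: [-3.126, 0.09, -0.035]
ft_force: [-0.4, -0.6, -0.6]
width: 15.8
```

```bash
python3 st.py
```

```text
t 20.9 p [431.1  20.8 143.1] jaw -93.29 down [ 0.023  0.013 -1.   ] F [-0.4 -0.6 -0.6] q [0.01 0.26 2.12 0.02 0.74 1.63] w 15.8
```

Request:
{"name": "play_rows", "arguments": {"increments": "0 0.002 -0.0001 0 0;0 0.002 -0.0001 0 0;0 0.002 -0.0001 0 0;0 0 0 0 0;0 0.002 -0.0001 0 0;0 0.002 -0.0001 0 0;0 0.002 -0.0001 0 0;0 0 0 0 0;0 0 0 0 0;0 0 0 0 0"}}

```text
t: 21.9
ee_pos: [443.0, 20.1, 142.8]
orientation: [-3.126, 0.09, -0.034]
ft_force: [-1.2, -0.2, -0.7]
width: 15.4
```

Run:
```python
from st import *; st()
d=grab('scene'); t=grab('top')
f,M,o=cam(d)
org=np.array([567.3,12.7]); y=np.radians(-3.25); c,s=np.cos(y),np.sin(y)
w=lambda x,yy,z: proj(d,[org[0]+c*x-s*yy,org[1]+s*x+c*yy,z])
for n,p in dict(tip20=(20,0,143),soleback=(15,0,143),plateRL=(17,22,140)).items(): print(n,w(*p))
a=cv2.resize(d['img'][165:240,235:335,::-1],(800,600),interpolation=cv2.INTER_CUBIC)
cv2.imwrite('pics/d.png',a)
# handle/tip y check from top: blade strip
P=pts(t); S=t['img'].max(-1).astype(int)
k=(P[...,2]>125)&(P[...,2]<160)&(P[...,0]>440)&(P[...,0]<535)&(P[...,1]>-5)&(P[...,1]<40)&(S>120)
v,u=np.nonzero(k); q=np.array([ray(t,i,j,143) for i,j in zip(u,v)])
if len(q)>5:
    l=cv2.fitLine(q[:,:2].astype(np.float32),cv2.DIST_HUBER,0,.01,.01).ravel()
    print(len(q),'dir',np.degrees(np.arctan(l[1]/l[0])),'centre mach',((l[2:]-org)@np.array([[c,-s],[s,c]])),np.median(P[k],0))
```

```text
t 21.9 p [443.   20.1 142.8] jaw -93.3 down [ 0.022  0.013 -1.   ] F [-1.2 -0.2 -0.7] q [0.01 0.28 2.09 0.02 0.75 1.62] w 15.4
tip20 (np.float64(262.4091004261069), np.float64(232.19667428340182))
soleback (np.float64(263.5200640384109), np.float64(231.04902971427097))
plateRL (np.float64(269.59930842232916), np.float64(235.5000763412152))
```

View pics/d.png

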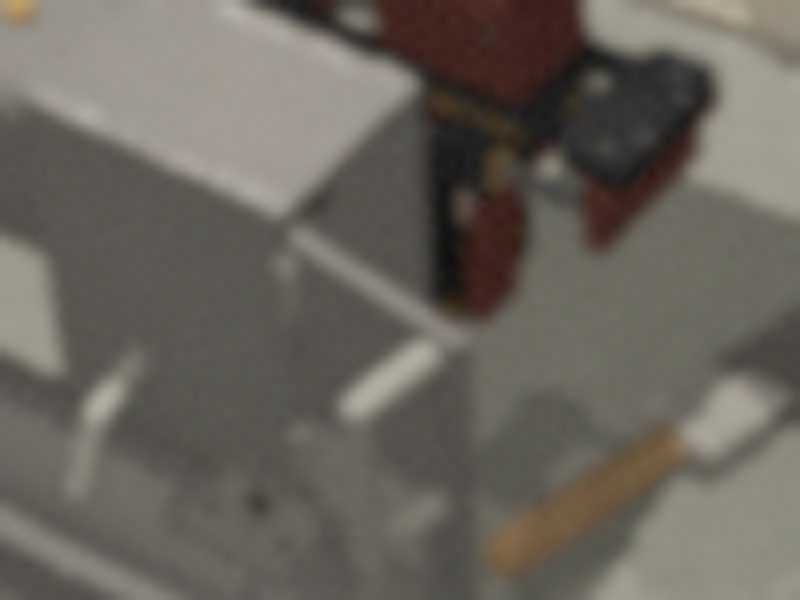

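The cover is open. The plate area is around crop (220,520), dark and low in contrast. I'll take a contrast-enhanced zoom and cast the features' rays onto the plate height.

Run:
```python
from h import *
d=load('scene'); P=pts(d)
org=np.array([567.3,12.7]); y=np.radians(-3.25); c,s=np.cos(y),np.sin(y); Rm=np.array([[c,-s],[s,c]])
m=lambda p: np.r_[(p[:2]-org)@Rm,p[2]].round(1)
for u,v in((267.2,227.5),(247,215),(244.5,225),(260.6,229),(270,232)): print((u,v),'z140',m(ray(d,u,v,140)),'depth pt',m(P[int(v),int(u)]))
im=d['img'][200:245,235:295,::-1]
l=cv2.resize(im,(800,600),interpolation=cv2.INTER_CUBIC); l=cv2.convertScaleAbs(l,alpha=2.2,beta=-100)
cv2.imwrite('pics/e.png',l)
```

```text
(267.2, 227.5) z140 [ -3.1  -1.2 140. ] depth pt [  9.2   9.  159.5]
(247, 215) z140 [-10.5 -78.8 140. ] depth pt [ 53.9 -14.6 232.3]
(244.5, 225) z140 [ 23.6 -60.2 140. ] depth pt [ 69.6 -15.  208.7]
(260.6, 229) z140 [ 11.3 -13.2 140. ] depth pt [ 13.5 -13.4 141.9]
(270, 232) z140 [  6.2  15.3 140. ] depth pt [  6.2  15.3 140. ]
```

View pics/e.png

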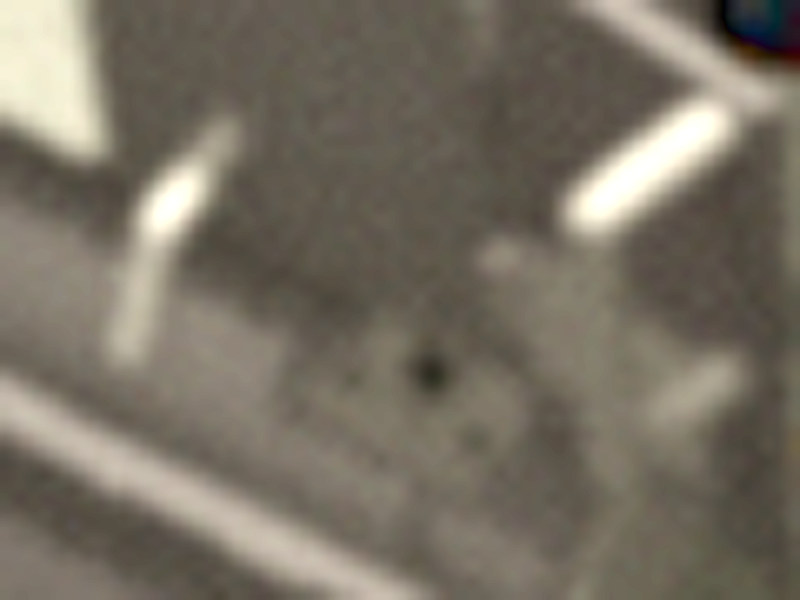

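Request:
{"name": "play_rows", "arguments": {"increments": "0 0 0 0 0;0 0 0 0 0;0 0 0 0 0;0 0 0 0 0;0 0 0 0 0"}}

```text
t: 22.5
ee_pos: [443.0, 20.1, 142.9]
orientation: [-3.126, 0.09, -0.034]
ft_force: [2.3, 0.4, -1.2]
width: 15.8
```

```bash
python3 -c "
from st import *
st(); print(ctrl.close_job()); st()"
```

```text
t 22.5 p [443.   20.1 142.9] jaw -93.3 down [ 0.022  0.013 -1.   ] F [ 2.3  0.4 -1.2] q [0.01 0.28 2.09 0.02 0.75 1.62] w 15.8
the job is handed in; nothing more can be done
None
the job is handed in; nothing more can be done
```

I swung the cover open by its pull to about 97°. I then picked up the smaller gauge, slid it in from the front under the foot, and handed the job in at 22.5 s still holding it. No verdict came back.

**Last checks:**
- **Depth and line:** by arm position, the tip is about 20 mm past the plate centre, roughly 5 mm past the back of the sole. It is within 1 mm sideways and in line with the machine to about 0.5°.
- **Entry:** pushing in gave about 4 N at the toe and then about 4–5 N down from the foot. I lowered the gauge 1 mm onto the plate, which took that load back off the wrist, so the plate is carrying it.
- **Grip:** the gripper still measures 15.8 mm across the handle.
- **Cover:** it was still open in the last picture.

**Not confirmed or in disagreement:**
- **Tip not seen:** the area under the head was too dark to see the tip or the foot lift, so both rest on arm position and forces.
- **Sideways force:** the last reading was +2.3 N along the slide, where the one before was −1.2 N. I put this down to sensor noise.
- **Tool tilt:** the tool leans about 1.5°, because the first turn ran the wrist joint to the end of its range. The blade measured level within about 1° before insertion in the top view; the scene view read about 2.6°, from few pixels.
- **Bystanders:** I moved none on purpose but did not re-measure them at the end.

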